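# Load a canister and its terminal blade into the weld jig

## Task

Load the weld jig for the next spot weld: bring the loose canister against the copper fence and push it gently along the fence, past the spring clamp, until it is fully home against the end stop. Then lay the forked terminal blade flat in the brown holder with its notch over the locating pin, drawn up until the bottom of the notch meets the pin, and leave it lying with its plain end resting on the canister under the raised electrode. The canister is thin-walled, so do not ram it, and leave the other things on the bench where they are.

Things in the scene. Friction and masses are not known exactly. Their poses are not given: they have to be found in the camera images.
- welder: Fixed bench welder and jig, one unit; place and heading (yaw to 0.1 rad) vary. Frame W: origin on the table below the fence's working face; z up; y along the fence to the end stop and the ivory cabinet; x away from the robot. Ivory base plate 12 mm thick: x -160 to 170, y -360 to 60 mm; the canister slides on it. Cabinet: x -100 to 140, y from 90 mm, 350 mm high.
- fence_entry (a point): Top edge of the copper fence's working face at the end where the canister starts (W: x 0, y -350 mm), 52 mm above the table. The face looks to -x of W, towards the robot, and runs straight to the end stop; the bar is 14 mm thick (x 0 to 14 mm). Axes as W.
- present (a joint): Brass part-present pin in the end stop's face: 0 out (6 mm proud), 0.006 m with the canister hard against the stop; home above 0.0045. Spring under 1 N. The stop, a dark steel saddle astride the fence (66 mm high), is set per batch: its flat face looks to -y of W and lies anywhere from W y = -30 to 0 mm, not given: find it by sight or feel.
- clamp_nose (a point): Tip of the spring clamp's ball nose at rest (W: x -66, y -68 mm), 47 mm above the table, on the robot's side of the canister's path. It stands 4 mm into the path, gives 10 mm towards -x and presses with 3 to 6 N: passing it and sliding on under it adds up to about 10 N of drag before the stop is met. Housing x -138 to -84 mm, 34 mm wide, 62 mm high.
- electrode_tip (a point): Tip of the raised, fixed electrode, 140 mm above the table (W: x -35, y -60 mm), 32 mm thick above 185 mm; its arm, 32 mm wide, runs at x -35 mm from y -78 mm to the cabinet, 217 to 253 mm high. The blade's plain end goes under it, so bring the blade in level along +y of W, below this tip and above the locating pin.
- holder_bed (a point): Bed of the brown blade holder midway between its side rails, 82 mm above the table (W: x 99, y -60 mm), level with the top of a canister on the plate. Block x 80 to 150, y -90 to -30 mm; steel rails 6 mm high, 32 mm apart, x 84 to 114 mm. Between fence and block (x 14 to 80 mm) there is free space for fingers holding the blade. Axes as W.
- pin (a point): Foot, on the bed, of the holder's single locating pin: upright, 8 mm in diameter, 10 mm high, bevelled tip, 82 mm above the table (W: x 120, y -60 mm). Axes as W.
- canister_center (a point): Centre of the loose canister: closed aluminium cylinder, blue band, 70 mm in diameter, 150 mm long, ends tapering to 60 mm over 12 mm, 0.3 to 0.65 kg. Lies on the base plate, its y axis lengthwise, roughly along the fence, 15 to 60 mm off it; rolls easily, slides at 1.5 to 5 N. Home: W x -35 mm, 75 mm short of the stop's face. Dents if the fingers press it with over 45 N.
- blade_center (a point): Centre of the forked terminal blade: flat brass strip 200 x 28 x 5 mm (x, y, z), about 0.18 kg, lying on a wooden rest; its x axis points to the forked end. Notch open at the +x end: 12 mm wide, 24 mm deep (x 76 to 100 mm). Grasp it across its width near the middle. In the holder its middle lies over the space between fence and holder.
- blade_notch (a point): Point on the blade's underside where the pin's axis comes when the blade is home: 80 mm from the blade's centre along its x axis, 4 mm from the bottom of the notch. At home it meets pin, with the blade's x axis along W's x.
- rest_middle (a point): Middle of the fixed wooden rest under the blade, level with its bars' tops, 32 mm above the table. Bars 22 mm wide at x -60 and 60 mm; between them 98 mm of free space, 22 mm deep.
- pliers_joint (a point): Pivot of blue-handled pliers, 180 mm long, lying on the base plate beyond the fence. Leave alone.
- spool_top (a point): Top of a black spool of copper wire, 110 mm across, 70 mm high, standing on the table. Leave alone.
- spare_top (a point): Top of a second canister standing upright, 70 mm across, 150 mm high. Leave alone.
- screwdriver_grip (a point): Handle of a screwdriver lying on the table. Leave alone.
- brush_grip (a point): Handle of a brush lying on the table. Leave alone.
- pot_top (a point): Rim centre of a steel pot of spare electrodes, 60 mm across, 75 mm high (electrodes to 125 mm). Leave alone.
There are look-alikes about, which are no part of the job. What is shaped like the part that bears canister_center but green is not meant.

How it is judged:
By the outcome, as a careful person would: the job done as asked, in the order asked, and still so for the second after the job is handed in, with the robot touching nothing.
It also fails if it takes over 72 s, if anything falls off the work surface, if the arm or the gripper's body presses on something with over 40 N, if the wrist force passes 120 N, or if a joint passes its speed limit or range.

## Robot

A 6-joint arm with a two-finger parallel gripper is mounted at the origin on the work surface. World frame = base frame: x ahead of the robot, y to its left, z up, the work surface at z = 0. Lengths are in m, angles in degrees, forces in N, time in s.
With the tool pointing down it reaches from about 0.225 to 0.725 m from the base axis. Payload 3.1 kg.
Tool frame: the origin (TCP) lies on the centre line of the jaws, within the pads' length; the fingertips stand 22 mm ahead of it and the grasp point (between the pads) lies 3 mm ahead of it; z points along the fingers, y is the direction in which the jaws open and shut (so a half turn about z gives the same grasp; the last joint's range is limited). The gripper opens to 85 mm and grips with 20 to 120 N. Pads are 22 mm wide; open, the fingers measure 114 mm over their backs; the gripper's body (76 mm by 85 mm) begins 54 mm behind the grasp point. The pads swing forward as they close: fully open they stand 13 mm farther back than shut.
Start: joints at [-7.322, 2.75, 5.684, 92.934, 0, 82.678], TCP at [0.525, -0, 0.253] pointing down, gripper open.
Joint ranges: [-166.93, 166.93], [-56.73, 111.36], [-69.38, 81.34], [-121.58, 131.49], [-85.45, 84.26], [-180, 180]. Speed limits (degrees/s): [159.86, 159.86, 180, 180, 180, 180].

## Interface

Orientations are given as a 3x3 rotation matrix whose columns are the frame's x, y, z axes.
In Python, from plant import status, grab_frame, camera_model, workorder gives the robot as it stands. The module is installed in compiled form; this text tells all that it offers.
- The arm moves only by the tool send_rows, never from a script. Its argument "series" is one flat list of numbers, 6 for each row, row after row: the shift along the tool's x, y, z each as a share of 20 mm, from -1 to 1, then the turn, a rotation vector about the tool's x, y, z each as a share of 0.12 rad, from -1 to 1. A call has 1 to 10 rows; each row shifts and turns the commanded pose from where the row before left it, along the tool's axes as they then stand; what a row does not reach is not made up. A row lasts 1/10 s, in which the tool goes at most 50 mm and 8.59 degrees, less where a joint would pass 70% of its speed; a pose out of reach is approached as far as the arm can. A call with a number of a shift or a turn outside -1 to 1 is refused whole. A call with a gripper value outside its range is refused whole. "jaw" is the gripper command: -1 is shut, 1 is fully open, values between are in proportion, set as the call begins (left out, the last holds). The fingers move at their own pace and stop on an object; the grip force is fixed at half the most. Time passes only in rows, so rows that do not move let the fingers close. It gives the time, the measured TCP pose, the force and the opening at its end, in the units of the state.
- status.sense(): the state, without advancing time (a new reading comes with each control period).
- grab_frame(name): name is "scene" or "side" or "wrist"; returns the picture (480x640x3 uint8, red, green, blue); there is no depth.
- camera_model(name): a dict with "vertical_fov" (degrees; the focal length in pixels is half the picture's height over the tangent of half this angle, whatever the lens; pixels are square), "cx", "cy" (the principal point, pixels), "k1" (the pictures are not rectified: a ray, as slopes to the right and down, at radius r is drawn at 1 + k1 r^2 times it, then the intrinsics apply), "world_from_camera" (4x4, takes a point from camera to world coordinates). Camera axes: x right, y up, looking along -z (the intrinsics and any distortion apply to the point x, -y, -z); pixel columns grow to the right and rows downward; lengths in m; the calibration is good to about 2 mm. A picture is of the moment at which its call begins: read the wrist's pose just before it. camera_model takes no time and is no camera call; for the wrist camera it gives the pose at the moment of the call.
- workorder.sign_off(): hands the job in, once; it reports no verdict.
The state is a dict: "t": time; "joints": joint angles; "joint_vel": joint speeds; "joint_torque": joint torques, N m; "tool_pos": TCP position; "tool_rot": TCP orientation; "contact_force": force on the tool from outside, world axes, zero at the start; "torque": the same for the moment, N m; "gripper_width": opening from 0.0 (shut) to 1.0 (fully open).
Only numpy, scipy, OpenCV 4.12 (cv2) and the standard library are available. Lean on these libraries where they do the work, as an engineer would, in place of code of your own. Each camera call takes 0.05 s, during which the arm holds its last target. There are 200 camera calls.

## Working session

There is one attempt and no reset: what is moved stays moved. The work goes in short steps, Python scripts to look and compute and a tool call to move; the robot and the scene stay as the last step left them, time stands still between calls to the robot, and variables do not carry over. Pictures are saved under pics/ and viewed, about 8 in all and at most 12, crops included, and the job is handed in when it is done.

Besides the shell and the picture viewer there is one more tool, called after "Request:" by a JSON object that holds its "name" and its "arguments", one argument or row to a line. send_rows: Moves the arm, as the interface text tells. Shift numbers are shares of 20 mm and turn numbers shares of 0.12 rad, none past 1 either way. Its arguments: {"type":"object","properties":{"series":{"type":"array"},"jaw":{"type":"number"}},"required":["series"]}

```bash
mkdir -p pics
cat > h.py <<'E'
import numpy as np, cv2
from plant import status, grab_frame, camera_model, workorder
def snap(n,f):
    m=camera_model(n); im=grab_frame(n); cv2.imwrite(f'pics/{f}.png',im[:,:,::-1]); np.save(f'pics/{f}.npy',np.array([m],dtype=object),allow_pickle=True); return im,m
def load(f): return cv2.imread(f'pics/{f}.png')[:,:,::-1], np.load(f'pics/{f}.npy',allow_pickle=True)[0]
def ray(m,px):
    f=240/np.tan(np.radians(m['vertical_fov'])/2)
    K=np.array([[f,0,m['cx']],[0,f,m['cy']],[0,0,1.]])
    u=np.array(px,float).reshape(-1,2); d=(u-[m['cx'],m['cy']])/f; s=d.copy()
    for _ in range(30): s=d/(1+m['k1']*(s**2).sum(1,keepdims=True))
    T=np.array(m['world_from_camera']); v=np.c_[s[:,0],-s[:,1],-np.ones(len(s))]@T[:3,:3].T
    return T[:3,3],v
def onz(m,px,z):
    o,v=ray(m,px); return o+v*((z-o[2])/v[:,2])[:,None]
def proj(m,P):
    f=240/np.tan(np.radians(m['vertical_fov'])/2); T=np.array(m['world_from_camera'])
    c=(np.array(P,float).reshape(-1,3)-T[:3,3])@T[:3,:3]; s=np.c_[c[:,0],-c[:,1]]/-c[:,2:]
    s=s*(1+m['k1']*(s**2).sum(1,keepdims=True)); return s*f+[m['cx'],m['cy']]
E
python3 - <<'E'
from h import *
a,m=snap('scene','s0'); b,m2=snap('side','d0'); c,m3=snap('wrist','w0')
for x in (m,m2,m3): print(np.round(np.array(x['world_from_camera']),3).tolist(),x['vertical_fov'],x['k1'],x['cx'],x['cy'])
print(status.sense())
E
```

```text
[[0.762, -0.372, 0.53, 1.062], [0.647, 0.464, -0.605, -0.683], [-0.021, 0.804, 0.594, 0.721], [0.0, 0.0, 0.0, 1.0]] 57.05778688523111 -0.057518264311889146 319.86262131587927 239.58715141129252
[[0.899, 0.326, -0.292, 0.164], [-0.437, 0.689, -0.579, -0.757], [0.013, 0.648, 0.761, 1.052], [0.0, 0.0, 0.0, 1.0]] 54.47136807527363 -0.07925220004394648 319.9582415142879 240.5007406149959
[[1.0, -0.0, 0.001, 0.525], [-0.0, 0.948, 0.318, 0.082], [-0.001, -0.318, 0.948, 0.372], [0.0, 0.0, 0.0, 1.0]] 64.94989100188191 -0.005561446479774553 319.4681584075911 241.1642544083757
{'t': 0.15, 'joints': array([-7.32421155e+00,  2.78411543e+00,  5.61304015e+00,  9.29350390e+01,
        1.47128556e-04,  8.26785463e+01]), 'joint_vel': array([-0.01379872, -0.11573993,  0.22445906,  0.08963459,  0.08986009,
       -0.00355541]), 'joint_torque': array([ 1.92174317e-03, -3.39259207e+01,  3.20423770e+01,  1.53483648e-02,
       -7.92531455e-05, -2.20000692e-05]), 'tool_pos': array([5.24560117e-01, 2.80950634e-05, 2.52384301e-01]), 'tool_rot': array([[ 4.83556046e-05,  9.99998312e-01, -1.83660318e-03],
       [ 9.99999970e-01, -4.79173747e-05,  2.38652170e-04],
       [ 2.38563762e-04, -1.83661467e-03, -9.99998285e-01]]), 'contact_force': array([-0.0626192 ,  0.22230496,  1.24844131]), 'torque': array([-0.03633256, -0.05040072, -0.00330822]), 'gripper_width': 1.0007226528839939}
```

View pics/s0.png

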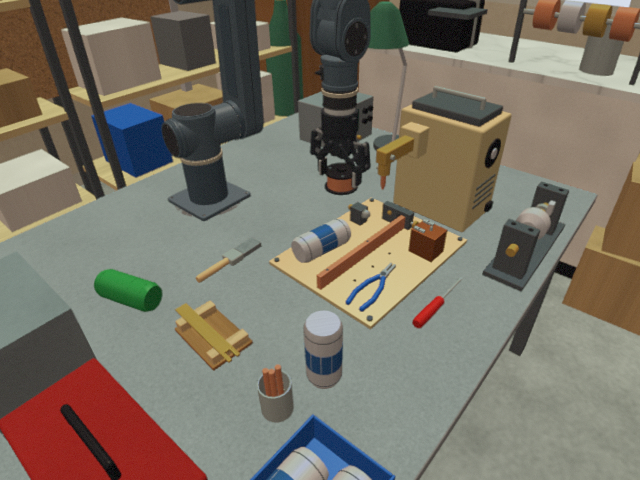

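View pics/d0.png

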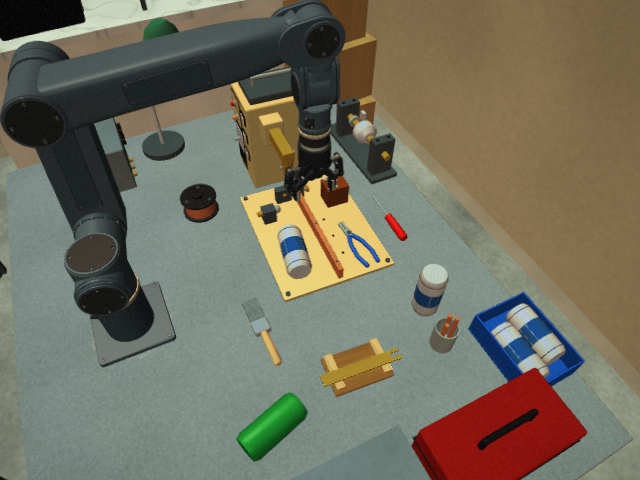

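The loose canister lies on the plate (scene 321,240, side 294,252). The other candidates are the upright spare (side 431,290), two canisters in the blue box (530,340) and the green cylinder (272,427). Only the first lies beside the fence with a blue band, so it is the one meant. The blade on the rest is at side (360,368). I'll confirm both in one enlarged crop.

Run:
```python
from h import *
a,_=load('d0'); s,_=load('s0')
c1=cv2.resize(a[180:300,235:400],None,fx=2.4,fy=2.4,interpolation=2)
c2=cv2.resize(s[195:325,265:470],None,fx=1.95,fy=1.95,interpolation=2)
c3=cv2.resize(a[335:400,310:410],None,fx=4,fy=4,interpolation=2)
c4=cv2.resize(s[295:370,165:260],None,fx=4,fy=4,interpolation=2)
W=np.zeros((600,800,3),np.uint8)
for c,(y,x) in zip((c1,c2,c3,c4),((0,0),(0,400),(290,0),(290,410))): 
    h,w=c.shape[:2]; h=min(h,600-y); w=min(w,800-x); W[y:y+h,x:x+w]=c[:h,:w]
cv2.imwrite('pics/c1.png',W[:,:,::-1])
```

```text
(no output)
```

View pics/c1.png

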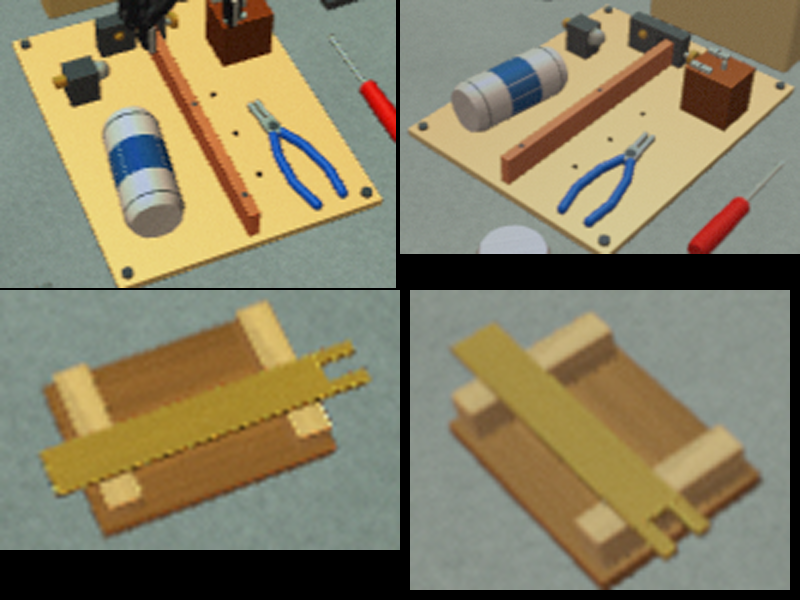

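The crop confirms the loose blue-banded canister beside the fence and the brass blade on the rest, with its fork at side (400,353) and scene (235,358). Next I'll measure the welder frame, canister and blade.

```bash
cat > meas.py <<'E'
from h import *
from scipy.optimize import least_squares
def cl(v,f,g,off): return np.array([( (x-off[0])/f+g[0], (y-off[1])/f+g[1]) for x,y in v])
D=load('d0')[1]; S=load('s0')[1]
PW=np.array([[-.16,.06],[-.16,-.36],[.17,-.36],[.17,.06]])
d=np.array([[240,197.5],[285.8,299.6],[394.2,263.3]]); s=np.array([[371,199],[269,260.6],[371,325],[466.5,240.1]])
A=np.r_[onz(D,d,.012)[:,:2],onz(S,s,.012)[:,:2]]; B=np.r_[PW[:3],PW]
# fence entry top edges near end, face x=0 & 14, z=.052: side + scene
f=lambda p:(np.c_[np.cos(p[2])*B[:,0]-np.sin(p[2])*B[:,1]+p[0],np.sin(p[2])*B[:,0]+np.cos(p[2])*B[:,1]+p[1]]-A).ravel()
r=least_squares(f,[.5,0,0],loss='soft_l1',f_scale=.004); print('W',r.x,'res mm\n',np.round(1e3*r.fun.reshape(-1,2),1))
b=cl([(40,453),(58,497),(352,343),(370,380)],4,(310,335),(0,290))
c=cl([(452,347),(497,324),(707,530),(672,553)],4,(165,295),(410,290))
for m,q in((D,b),(S,c)):
    P=onz(m,q,.037)[:,:2]; e0=P[:2].mean(0);e1=P[2:].mean(0); print('blade',P.round(4).tolist(),(e0+e1)/2,np.degrees(np.arctan2(*(e1-e0)[::-1])),np.linalg.norm(e1-e0))
# canister: outline mid: ends centre
p,q,t=r.x; R=np.array([[np.cos(t),-np.sin(t)],[np.sin(t),np.cos(t)]])
w=lambda P:(np.array(P)[:,:2]-[p,q])@R
# fence edge check
e=cl([(248,235),(258,212)],2.4,(235,180),(0,0)); print('fence side',w(onz(D,e[1:],.052)))
# canister axis from blue band centroid (ring) both views
for n,m in(('d0',D),('s0',S)):
    im=load(n)[0]; h=cv2.cvtColor(im,cv2.COLOR_RGB2HSV); k=cv2.inRange(h,(95,90,40),(125,255,255))
    N,l,st,ce=cv2.connectedComponentsWithStats(k)
    for i in range(1,N):
        if st[i,4]>60: print(n,st[i],ce[i].round(1),onz(m,ce[i],.060).round(4), w(onz(m,ce[i],.060)).round(4))
E
python3 meas.py
```

```text
W [ 0.56807101  0.23639465 -0.05806898] res mm
 [[ 0.3  1.7]
 [-4.  -1.3]
 [ 1.2 -0.7]
 [-4.9  7.9]
 [ 0.3 -2.7]
 [ 2.4 -5.9]
 [ 2.5  2.7]]
blade [[0.3744, -0.3538], [0.3719, -0.3822], [0.5743, -0.3722], [0.5711, -0.3978]] [ 0.47291707 -0.37648558] -4.876149035583959 0.2002933621462469
blade [[0.372, -0.3789], [0.3765, -0.3522], [0.5744, -0.3723], [0.5718, -0.3924]] [ 0.4736865 -0.3739588] -4.844760046663781 0.19956454897902523
fence side [[ 0.0115273 -0.3471999]]
d0 [347 233  33  34 281] [360.9 248.6] [[ 0.634  -0.0774  0.06  ]] [[ 0.084  -0.3095]]
d0 [281 236  26  21 328] [292.1 244.5] [[0.4684 0.0171 0.06  ]] [[-0.0868 -0.2247]]
d0 [414 285  28  23 280] [425.5 299. ] [[ 0.7022 -0.2936  0.06  ]] [[ 0.1646 -0.5213]]
d0 [ 468  292  117   94 4076] [521.5 340.6] [[ 0.8462 -0.497   0.06  ]] [[ 0.3202 -0.716 ]]
s0 [ 103  103   69   74 3372] [137.3 138.3] [[-0.49    0.0495  0.06  ]] [[-1.0454 -0.248 ]]
s0 [ 92 115  17  46 129] [ 99.4 137.2] [[-0.6254 -0.0359  0.06  ]] [[-1.1757 -0.3411]]
s0 [311 224  23  15 181] [322.5 230.6] [[0.4529 0.0241 0.06  ]] [[-0.1027 -0.2186]]
s0 [321 233  17  19 184] [329.2 242.3] [[ 0.4984 -0.0039  0.06  ]] [[-0.0556 -0.244 ]]
s0 [346 274  40  37 368] [367.7 290.7] [[ 0.6749 -0.0874  0.06  ]] [[ 0.1255 -0.317 ]]
s0 [332 348  10  24 159] [336.5 360.7] [[ 0.7397 -0.2768  0.06  ]] [[ 0.2011 -0.5024]]
s0 [306 351  15  23 192] [313.1 362.8] [[ 0.7095 -0.3078  0.06  ]] [[ 0.1728 -0.5351]]
s0 [322 357   9  18 148] [326.  365.5] [[ 0.7317 -0.2974  0.06  ]] [[ 0.1943 -0.5234]]
s0 [ 250  415  145   65 3390] [322.8 452.9] [[ 0.8334 -0.4273  0.06  ]] [[ 0.3034 -0.6472]]
```

View pics/w0.png

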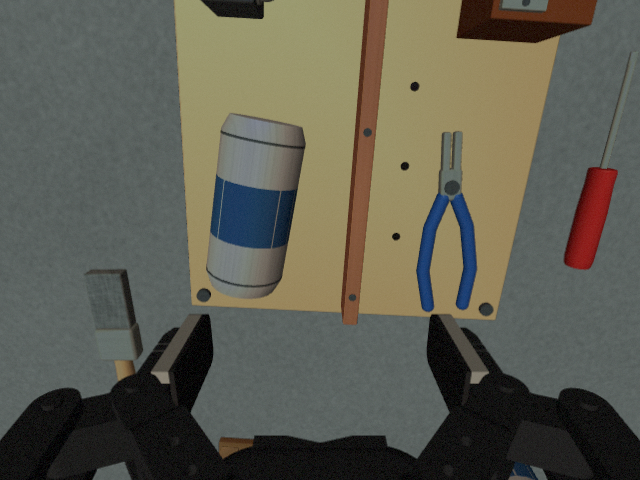

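The wrist view shows the canister body from (220,133)/(303,150) to (207,270)/(283,283), the fence face running from (343,323) to (366,0), and the plate's front edge from (191,304) to (497,319).

Run:
```python
from h import *
im,m=load('w0')
h=cv2.cvtColor(im,cv2.COLOR_RGB2HSV)
P=onz(m,[(191,304),(497,319),(176,0),(558,40),],.012);print('plate',P.round(4)[:,:2].tolist())
e=P[1]-P[0];print('yaw x',np.arctan2(e[1],e[0]),np.linalg.norm(e[:2])); e=P[2]-P[0];print('yaw y',np.arctan2(-e[0],e[1]))
F=onz(m,[(343,323),(358,324),(366,0),(387,0)],.052);print('fence',F.round(4)[:,:2].tolist()); e=F[2]-F[0];print(np.arctan2(-e[0],e[1]))
C=onz(m,[(219,145),(303,155),(208,262),(284,272)],.047)[:,:2]; print('can edges',C.round(4).tolist())
a=C[:2].mean(0);b=C[2:].mean(0);e=a-b;print('can yaw',np.arctan2(-e[0],e[1]))
# ends: at axis height, top end centre, bottom end centre
E=onz(m,[(266,121),(243,293)],.047)[:,:2];print(E.round(4).tolist(),'len',np.linalg.norm(E[0]-E[1]))
```

```text
plate [[0.3872, -0.1094], [0.7169, -0.1275], [0.4051, 0.1732], [0.729, 0.1434]]
yaw x -0.05477210362772444 0.3301548173472802
yaw y -0.06334854377219758
fence [[0.5473, -0.1085], [0.5618, -0.1096], [0.559, 0.1629], [0.5745, 0.1629]]
-0.04315084725482871
can edges [[0.4403, 0.0583], [0.5107, 0.05], [0.4211, -0.0472], [0.4914, -0.0573]]
can yaw -0.17870695906771658
[[0.4806, 0.0774], [0.4516, -0.079]] len 0.1591044490367289
```

Request:
{"name": "send_rows", "arguments": {
  "series": [0,-0.68,0.6,0,0,1,-0.08,-0.68,0.6,0,0,1,-0.16,-0.66,0.6,0,0,1,-0.24,-0.64,0.6,0,0,1,-0.31,-0.6,0.6,0,0,1,-0.38,-0.56,0.6,0,0,1,-0.45,-0.51,0.6,0,0,1,-0.51,-0.45,0.6,0,0,1,-0.56,-0.39,0.6,0,0,1,-0.6,-0.32,0.6,0,0,1],
  "jaw": 1
}}

```text
t: 1.15
tool_pos: [0.388, 0.0, 0.1324]
tool_rot: [[0.934, 0.358, -0.001], [0.358, -0.934, 0.0], [-0.001, -0.0, -1.0]]
contact_force: [0.1, -0.4, 0.3]
gripper_width: 1.004
```

```bash
cat >> h.py <<'E'
Wp=np.array([.5667,.241,-.055])
def Rw(): c,s=np.cos(Wp[2]),np.sin(Wp[2]); return np.array([[c,-s,0],[s,c,0],[0,0,1.]])
def toW(P): return (np.array(P,float).reshape(-1,3)-[Wp[0],Wp[1],0])@Rw()
def fromW(P): return np.array(P,float).reshape(-1,3)@Rw().T+[Wp[0],Wp[1],0]
from scipy.spatial.transform import Rotation as Ro
def st(goal=None,yaw=None):
    """state in W; shift (mm, tool axes) to W goal and turn (rad) to tool x = W x turned by yaw, tool z down"""
    s=status.sense(); R=np.array(s['tool_rot']); p=np.array(s['tool_pos'])
    print('t',round(s['t'],2),'W',(1e3*toW(p)[0]).round(1),'j',np.round(s['joints'],1),'F_W',(np.array(s['contact_force'])@Rw()).round(1),'w',round(s['gripper_width'],3))
    if goal is not None: print('shift mm',(1e3*(fromW(np.array(goal)/1e3)[0]-p)@R).round(1))
    y=Wp[2]+(yaw or 0); c,n=np.cos(y),np.sin(y); T=np.array([[c,n,0],[n,-c,0],[0,0,-1.]])
    print('turn',Ro.from_matrix(R.T@T).as_rotvec().round(4))
E
python3 -c "
from h import *
st([-165,-250,48])"
```

```text
t 1.15 W [-165.1 -250.4  132.4] j [ -9.9 -17.8 -26.6  81.3  -0.  149.1] F_W [ 0.1 -0.3  0.3] w 1.004
shift mm [ 0.4 -0.3 84.4]
turn [-2.000e-04  7.000e-04  4.208e-01]
```

Request:
{"name": "send_rows", "arguments": {
  "series": [0,0,0.84,0,0,0.877,0,0,0.84,0,0,0.877,0,0,0.84,0,0,0.877,0,0,0.84,0,0,0.877,0,0,0.84,0,0,0,0.4,0,0,0,0,0,0.3,0,0,0,0,0,0.3,0,0,0,0,0,0.3,0,0,0,0,0,0.3,0,0,0,0,0]
}}

```text
t: 2.15
tool_pos: [0.4224, -0.0018, 0.0502]
tool_rot: [[0.999, -0.05, 0.002], [-0.05, -0.999, -0.0], [0.002, 0.0, -1.0]]
contact_force: [-0.2, -0.2, -0.1]
gripper_width: 1.0
```

```bash
python3 -c "
from h import *
st([-80,-250,48])
for n in ('side',):
    a,m=snap(n,'d1')
    p=proj(m,fromW([[-.08,-.25,.05]]))[0].astype(int)
    c=a[p[1]-90:p[1]+70,p[0]-100:p[0]+120]; cv2.imwrite('pics/c2.png',cv2.resize(c,None,fx=3,fy=3)[:,:,::-1])"
```

```text
t 2.15 W [-130.8 -250.3   50.2] j [ -9.4  -9.7 -29.5  70.1   0.  173.5] F_W [-0.2 -0.2 -0.1] w 1.0
shift mm [50.8 -0.1  2.3]
turn [ 0.0001 -0.0018  0.0049]
```

View pics/c2.png

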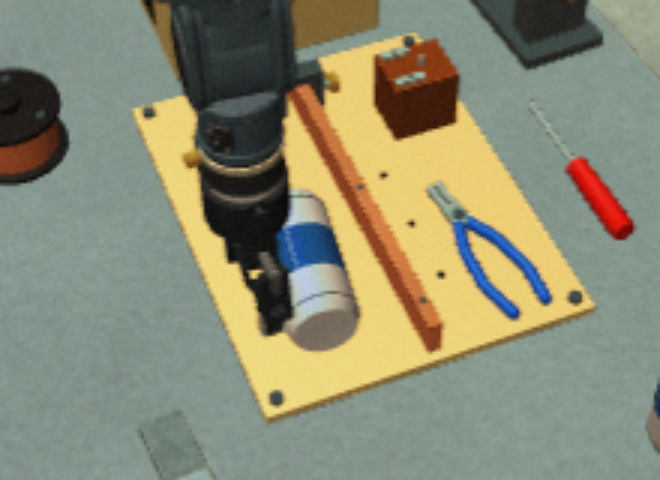

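The fingers now lie against the canister's robot side, and it has turned nearly parallel to the fence, which ends at crop (435,345). I'll roll it on.

Request:
{"name": "send_rows", "arguments": {
  "series": [0.25,0,0,0,0,0,0.25,0,0,0,0,0,0.25,0,0,0,0,0,0.25,0,0,0,0,0,0.25,0,0,0,0,0,0.25,0,0,0,0,0,0.2,0,0,0,0,0,0.15,0,0,0,0,0,0.1,0,0,0,0,0,0.1,0,0,0,0,0]
}}

```text
t: 3.2
tool_pos: [0.4612, -0.0039, 0.0491]
tool_rot: [[0.999, -0.05, -0.002], [-0.05, -0.999, -0.001], [-0.002, 0.001, -1.0]]
contact_force: [-4.5, -0.4, 1.8]
gripper_width: 0.996
```

Request:
{"name": "send_rows", "arguments": {
  "series": [0.1,0,0,0,0,0,0.1,0,0,0,0,0,0.1,0,0,0,0,0,0,0,0,0,0,0]
}}

```text
t: 3.6
tool_pos: [0.4683, -0.0041, 0.0494]
tool_rot: [[0.999, -0.05, 0.001], [-0.05, -0.999, -0.0], [0.001, 0.0, -1.0]]
contact_force: [-1.9, -1.3, 0.7]
gripper_width: 1.003
```

```bash
python3 -c "
from h import *
st()
snap('wrist','w1')"
```

```text
t 3.6 W [ -84.8 -250.1   49.4] j [ -8.7  -2.4 -23.   69.4   0.  174.2] F_W [-1.9 -1.4  0.7] w 1.003
turn [ 0.0001 -0.0007  0.0049]
```

View pics/w1.png

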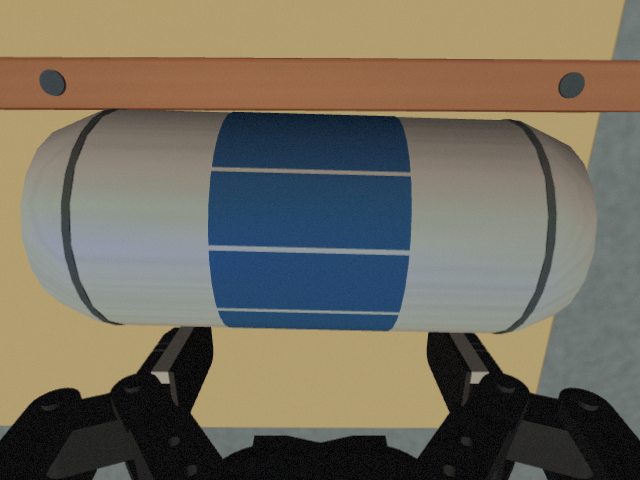

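The canister's front end (left) touches the fence and its rear (right) is still 2–3 mm off. I'll push a little more.

Request:
{"name": "send_rows", "arguments": {
  "series": [0.08,0,0,0,0,0,0.08,0,0,0,0,0,0,0,0,0,0,0]
}}

```text
t: 3.95
tool_pos: [0.4708, -0.0042, 0.0493]
tool_rot: [[0.999, -0.05, -0.001], [-0.05, -0.999, -0.0], [-0.001, 0.0, -1.0]]
contact_force: [-4.3, -1.5, 3.3]
gripper_width: 1.001
```

```bash
cat > fe.py <<'E'
from h import *
import sys
im,m=snap('wrist',sys.argv[1]); st()
h=cv2.cvtColor(im,cv2.COLOR_RGB2HSV).astype(int)
cu=(h[:,:,0]<14)&(h[:,:,1]>110)
for x in (120,200,250,300,350,400,450,480):
    ys=np.where(cu[:,x])[0]; b=ys.max(); can=[y for y in range(b+1,b+60) if h[y,x,1]<75 or h[y,x,0]>90]; print(x,ys.min(),b,can[0] if can else None,end=' | ')
E
python3 fe.py w2
```

```text
t 4.0 W [ -82.2 -250.1   49.3] j [ -8.7  -2.  -22.5  69.5  -0.  174.2] F_W [-3.8 -1.8  2.6] w 1.0
turn [0.0003 0.0006 0.0047]
120 67 399 400 | Traceback (most recent call last):
  File "fe.py", line 7, in <module>
    ys=np.where(cu[:,x])[0]; b=ys.max(); can=[y for y in range(b+1,b+60) if h[y,x,1]<75 or h[y,x,0]>90]; print(x,ys.min(),b,can[0] if can else None,end=' | ')
                                                                            ~^^^^^^^
IndexError: index 480 is out of bounds for axis 0 with size 480
```

Request:
{"name": "send_rows", "arguments": {
  "series": [0.06,0,0,0,0,0,0.06,0,0,0,0,0,0,0,0,0,0,0]
}}

```text
t: 4.3
tool_pos: [0.471, -0.0043, 0.0492]
tool_rot: [[0.999, -0.051, -0.006], [-0.051, -0.999, -0.0], [-0.006, 0.001, -1.0]]
contact_force: [-9.4, -0.4, 7.3]
gripper_width: 0.996
```

```bash
cat > fe.py <<'E'
from h import *
import sys
im,m=snap('wrist',sys.argv[1]); st()
h=cv2.cvtColor(im,cv2.COLOR_RGB2HSV).astype(int)[:200]
cu=(h[:,:,0]<14)&(h[:,:,1]>110)
T,B=[],[]
for x in (20,130,200,250,300,350,400,450,480,520,600):
    ys=np.where(cu[:130,x])[0]; b=ys.max(); T.append((x,ys.min())); B.append((x,b)); can=[y for y in range(b+1,min(200,b+60)) if h[y,x,1]<75 or h[y,x,0]>90]; print(x,ys.min(),b,can[0] if can else None,end=' | ')
print()
P=onz(m,T,.052); Q=onz(m,B,.052)
for n,p in(('far',P),('face',Q)):
    w=1e3*toW(p); k=np.polyfit(w[:,1],w[:,0],1); print(n,'slope',k[0],'x at y=-250',np.polyval(k,-250))
E
python3 fe.py w3
```

```text
t 4.35 W [ -82.1 -250.2   49.2] j [-8.600e+00 -1.700e+00 -2.220e+01  6.970e+01 -1.000e-01  1.743e+02] F_W [-10.1  -1.2   7. ] w 1.002
turn [0.0007 0.0054 0.0038]
20 68 117 None | 130 68 117 119 | 200 68 118 119 | 250 68 118 119 | 300 68 118 119 | 350 68 118 119 | 400 69 119 120 | 450 69 119 120 | 480 69 119 120 | 520 70 119 122 | 600 70 119 121 | 
far slope 5.0971465951522365e-05 x at y=-250 12.654251290568634
face slope 0.00037549596439303114 x at y=-250 -0.7546431660051085
```

The canister is flush along the fence (fence–canister gap about 1 px everywhere) and the W yaw is confirmed. I'll back off, rise, and turn for the end push.

Request:
{"name": "send_rows", "arguments": {
  "series": [-0.3,0,0,0,0,0,-0.5,0,0,0,0,0,-0.7,0,-0.2,0,0,0,0,0,-0.9,0,0,0,0,0,-1,0,0,0,0,0,-1,0,0,0,0,0,-0.8,0,0,0,0,0,-0.2,0,0,-1,0,0,0,0,0,-1,0,0,0,0,0,-1]
}}

```text
t: 5.35
tool_pos: [0.4442, -0.0025, 0.1319]
tool_rot: [[0.951, 0.31, 0.003], [0.31, -0.951, 0.001], [0.003, 0.0, -1.0]]
contact_force: [-0.1, 0.7, -0.6]
gripper_width: 1.003
```

Request:
{"name": "send_rows", "arguments": {
  "series": [0,0,0,0,0,-1,0,0,0,0,0,-1,0,0,0,0,0,-1,0,0,0,0,0,-1,0,0,0,0,0,-1,0,0,0,0,0,-1,0,0,0,0,0,-1,0,0,0,0,0,-1,0,0,0,0,0,-1,0,0,0,0,0,-1],
  "jaw": -0.5
}}

```text
t: 6.35
tool_pos: [0.4439, -0.0024, 0.1314]
tool_rot: [[0.055, 0.998, 0.002], [0.998, -0.055, 0.001], [0.001, 0.002, -1.0]]
contact_force: [0.3, -0.7, 0.3]
gripper_width: 0.251
```

```bash
sed -i 's/.5667,.241,-.055/.5657,.241,-.055/' h.py; python3 -c "
from h import *
_,m=load('w3'); print('rear end (from w1 px)',1e3*toW(onz(load('w1')[1],[(597,225),(21,215)],.047)))
snap('wrist','w4')
st([-35,-365,118],np.pi/2)"
```

```text
rear end (from w1 px) [[ -36.3730276  -343.50788037   47.        ]
 [ -33.83662781 -149.18027757   47.        ]]
t 6.4 W [-108.3 -249.7  131.4] j [ -9.   -9.1 -19.6  79.4   0.1  84. ] F_W [-0.6  0.2  0.1] w 0.25
shift mm [-115.5   73.    13.4]
turn [ 0.002  -0.0009  0.0027]
```

View pics/w4.png

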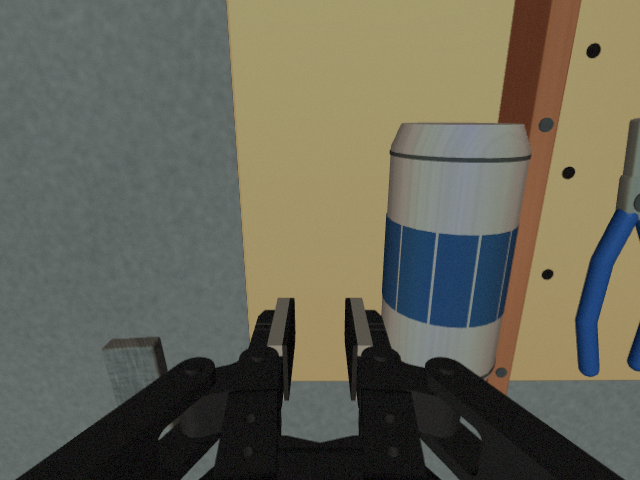

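Request:
{"name": "send_rows", "arguments": {
  "series": [-0.96,0.61,0,0,0,0,-0.96,0.61,0,0,0,0,-0.96,0.61,0.1,0,0,0,-0.96,0.61,0.2,0,0,0,-0.96,0.61,0.2,0,0,0,-0.96,0.61,0.2,0,0,0,0,0,0.8,0,0,0,0,0,0.8,0,0,0,0,0,0.8,0,0,0,0,0,0.7,0,0,0]
}}

```text
t: 7.4
tool_pos: [0.5096, -0.122, 0.0544]
tool_rot: [[0.062, 0.998, 0.001], [0.998, -0.062, 0.0], [0.0, 0.001, -1.0]]
contact_force: [-0.0, -0.6, -0.1]
gripper_width: 0.248
```

```bash
python3 -c "
from h import *
st([-35,-332,54],np.pi/2)
im,m=snap('wrist','w5')
cv2.imwrite('pics/w5.png',im[:,:,::-1])"
```

```text
t 7.4 W [ -36.  -365.6   54.4] j [-20.8   5.6 -14.2  70.2   0.   72.8] F_W [ 0.  -0.6 -0.1] w 0.248
shift mm [33.6  0.8  0.5]
turn [ 0.0009 -0.0005 -0.0074]
```

View pics/w5.png

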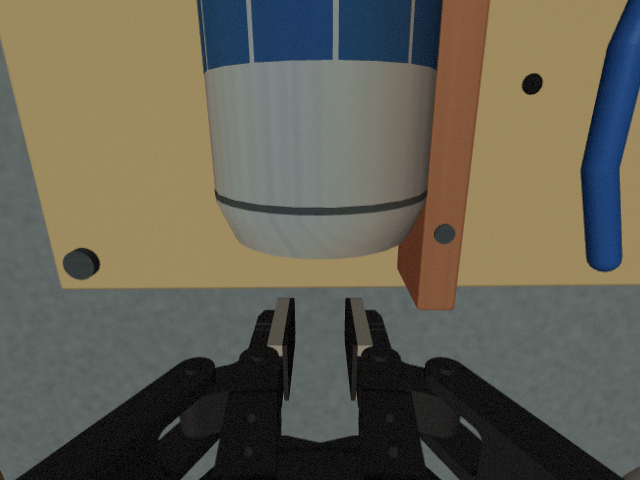

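The canister end is centred ahead of the two fingers (end face at columns 240–410). Now I'll push it along the fence.

Request:
{"name": "send_rows", "arguments": {
  "series": [0.45,0.03,0,0,0,-0.06,0.45,0,0,0,0,0,0.35,0,0,0,0,0,0.15,0,0,0,0,0,0.15,0,0,0,0,0,0.2,0,0,0,0,0,0.25,0,0,0,0,0,0.25,0,0,0,0,0,0.25,0,0,0,0,0,0.25,0,0,0,0,0]
}}

```text
t: 8.45
tool_pos: [0.5136, -0.0679, 0.056]
tool_rot: [[0.054, 0.999, 0.001], [0.999, -0.054, -0.002], [-0.002, 0.001, -1.0]]
contact_force: [0.5, -5.2, 2.5]
gripper_width: 0.245
```

Request:
{"name": "send_rows", "arguments": {
  "series": [0.25,0,0,0,0,0,0.25,0,0,0,0,0,0.25,0,0,0,0,0,0.25,0,0,0,0,0,0.25,0,0,0,0,0,0.25,0,0,0,0,0,0.25,0,0,0,0,0,0.25,0,0,0,0,0,0.25,0,0,0,0,0,0.25,0,0,0,0,0]
}}

```text
t: 9.45
tool_pos: [0.5163, -0.0179, 0.0559]
tool_rot: [[0.054, 0.999, 0.001], [0.999, -0.054, -0.002], [-0.002, 0.001, -1.0]]
contact_force: [-0.8, -4.6, 4.2]
gripper_width: 0.253
```

```bash
python3 -c "
from h import *
st([-35,-260,54],np.pi/2)
im,m=snap('wrist','w6')"
```

```text
t 9.45 W [ -35.1 -261.2   55.9] j [ -9.4   4.4 -15.3  70.3  -0.1  83.7] F_W [-0.5 -4.6  4.2] w 0.253
shift mm [1.2 0.1 1.9]
turn [0.0011 0.0017 0.0006]
```

View pics/w6.png

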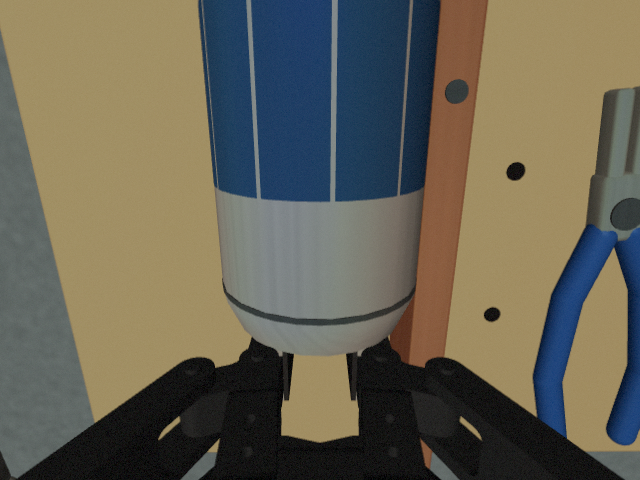

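It slides straight, flush with the fence, with about 5 N drag. Continuing.

Request:
{"name": "send_rows", "arguments": {
  "series": [0.25,0,0,0,0,0,0.25,0,0,0,0,0,0.2,0,0,0,0,0,0.2,0,0,0,0,0,0.2,0,0,0,0,0,0.2,0,0,0,0,0,0.2,0,0,0,0,0,0.2,0,0,0,0,0,0.2,0,0,0,0,0,0.2,0,0,0,0,0]
}}

```text
t: 10.5
tool_pos: [0.5184, 0.0203, 0.056]
tool_rot: [[0.056, 0.998, 0.0], [0.998, -0.056, -0.011], [-0.011, 0.001, -1.0]]
contact_force: [-0.9, -14.5, 3.5]
gripper_width: 0.254
```

Request:
{"name": "send_rows", "arguments": {
  "series": [0.2,0,0,0,0,0,0.2,0,0,0,0,0,0.2,0,0,0,0,0,0.15,0,0,0,0,0,0.15,0,0,0,0,0,0.1,0,0,0,0,0]
}}

```text
t: 11.1
tool_pos: [0.5194, 0.0413, 0.056]
tool_rot: [[0.056, 0.998, 0.0], [0.998, -0.056, -0.008], [-0.008, 0.001, -1.0]]
contact_force: [-0.7, -11.6, 4.5]
gripper_width: 0.252
```

```bash
python3 -c "
from h import *
st([-35,-191,54],np.pi/2)
im,m=snap('side','d2')
p=proj(m,fromW([[-.03,-.06,.06]]))[0].astype(int); print(p)
c=im[p[1]-60:p[1]+80,p[0]-90:p[0]+90]
s,m=snap('scene','s2'); q=proj(m,fromW([[-.03,-.06,.06]]))[0].astype(int); d=s[q[1]-70:q[1]+70,q[0]-90:q[0]+90]
cv2.imwrite('pics/c3.png',cv2.resize(np.hstack([c,d]),(800,311),interpolation=2)[:,:,::-1])"
```

```text
t 11.1 W [ -35.2 -202.    56. ] j [ -2.6   5.1 -14.5  70.3  -0.4  90.6] F_W [ -0.  -11.7   4.5] w 0.252
shift mm [11.   0.2  1.9]
turn [ 0.0008  0.0077 -0.001 ]
[289 199]
```

View pics/c3.png

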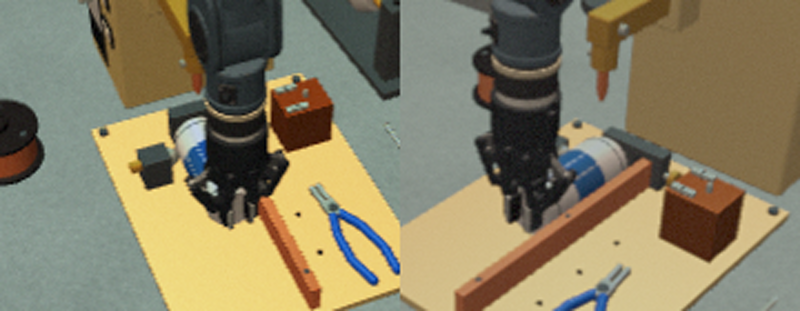

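The canister is past the clamp nose, with 12 N drag and the stop a short gap ahead. I'll creep from here.

Request:
{"name": "send_rows", "arguments": {
  "series": [0.08,0,0,0,0,0,0.08,0,0,0,0,0,0.08,0,0,0,0,0,0.08,0,0,0,0,0,0.08,0,0,0,0,0,0.08,0,0,0,0,0]
}}

```text
t: 11.8
tool_pos: [0.52, 0.0507, 0.056]
tool_rot: [[0.056, 0.998, 0.001], [0.998, -0.056, -0.008], [-0.008, 0.001, -1.0]]
contact_force: [0.0, -12.2, 3.9]
gripper_width: 0.249
```

Request:
{"name": "send_rows", "arguments": {
  "series": [0.06,0,0,0,0,0,0.06,0,0,0,0,0,0.06,0,0,0,0,0]
}}

```text
t: 12.1
tool_pos: [0.5202, 0.0543, 0.056]
tool_rot: [[0.056, 0.998, 0.001], [0.998, -0.056, -0.008], [-0.008, 0.001, -1.0]]
contact_force: [-0.1, -12.4, 4.2]
gripper_width: 0.248
```

Request:
{"name": "send_rows", "arguments": {
  "series": [0.06,0,0,0,0,0,0.06,0,0,0,0,0,0.06,0,0,0,0,0,0.06,0,0,0,0,0]
}}

```text
t: 12.5
tool_pos: [0.5205, 0.0589, 0.056]
tool_rot: [[0.056, 0.998, 0.001], [0.998, -0.056, -0.008], [-0.008, 0.001, -1.0]]
contact_force: [0.8, -13.0, 3.7]
gripper_width: 0.251
```

Request:
{"name": "send_rows", "arguments": {
  "series": [0.06,0,0,0,0,0,0.06,0,0,0,0,0,0.06,0,0,0,0,0,0.06,0,0,0,0,0]
}}

```text
t: 12.9
tool_pos: [0.5207, 0.0621, 0.056]
tool_rot: [[0.057, 0.998, 0.0], [0.998, -0.057, -0.012], [-0.012, 0.001, -1.0]]
contact_force: [-0.3, -18.4, 3.9]
gripper_width: 0.254
```

Request:
{"name": "send_rows", "arguments": {
  "series": [0.05,0,0,0,0,0,0.05,0,0,0,0,0,0,0,0,0,0,0]
}}

```text
t: 13.2
tool_pos: [0.5207, 0.0621, 0.056]
tool_rot: [[0.058, 0.998, -0.0], [0.998, -0.058, -0.017], [-0.017, 0.001, -1.0]]
contact_force: [-1.2, -21.7, 6.0]
gripper_width: 0.25
```

```bash
python3 -c "
from h import *
st([-35,-191,54],np.pi/2)
im,m=snap('wrist','w7')"
```

```text
t 13.2 W [ -35.1 -181.1   56. ] j [  0.    5.7 -13.9  70.4  -1.   93.3] F_W [  0.  -21.7   6. ] w 0.25
shift mm [-9.9  0.2  2.2]
turn [ 0.0008  0.0167 -0.003 ]
```

View pics/w7.png

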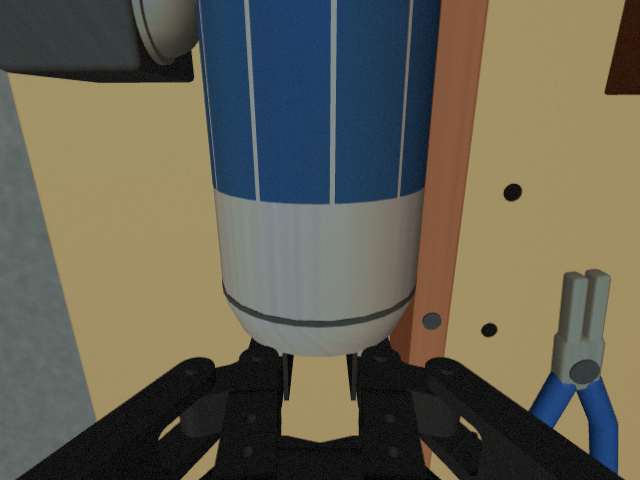

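The position has stopped at W y -181 while the force rose from 13 to 22 N, so the canister is against the stop (face ≈ W y -20). In the view it is still flush with the fence. I'll back off and go to the blade.

Request:
{"name": "send_rows", "arguments": {
  "series": [-0.3,0,0,0,0,0,-0.5,0,0,0,0,0,-0.8,0,0,0,0,0,-0.8,0,-0.6,0,0,0,-0.8,0,-1,0,0,0,-0.8,0,-1,0,0,0,-0.8,0,-1,0,0,0,-0.8,0,-0.8,0,0,0,-1,0,0,0,0,0,-1,0,0,0,0,0]
}}

```text
t: 14.25
tool_pos: [0.5125, -0.0821, 0.1436]
tool_rot: [[0.052, 0.999, 0.001], [0.999, -0.052, 0.002], [0.003, 0.001, -1.0]]
contact_force: [-0.4, -0.1, -0.4]
gripper_width: 0.249
```

Request:
{"name": "send_rows", "arguments": {
  "series": [-1,0,0,0,0,0,-1,0,0,0,0,0,-1,0,0,0,0,-1,0,0,0,0,0,-1,0,0,0,0,0,-1,0,0,0,0,0,-1,0,0,0,0,0,-1,0,0,0,0,0,-1,0,0,0,0,0,-1,0,0,0,0,0,-1],
  "jaw": 0.2
}}

```text
t: 15.25
tool_pos: [0.5088, -0.1411, 0.1424]
tool_rot: [[-0.791, 0.612, -0.001], [0.612, 0.791, 0.003], [0.003, 0.002, -1.0]]
contact_force: [0.0, -0.2, 0.1]
gripper_width: 0.598
```

```bash
python3 -c "
from h import *
b=1e3*toW([.4733,-.375,.15])[0]; print(b)
st(b,np.pi-.03)"
```

```text
[ -58.39735881 -620.14797305  150.        ]
t 15.25 W [ -35.8 -384.7  142.4] j [-22.9   3.5  -6.1  80.5   0.2  14.9] F_W [ 0.  -0.2  0.1] w 0.598
shift mm [-115.1 -206.6   -8.3]
turn [ 0.0028 -0.002  -0.5737]
```

Request:
{"name": "send_rows", "arguments": {
  "series": [0,0,0,0,0,-0.956,0,0,0,0,0,-0.956,0,0,0,0,0,-0.956,0,0,0,0,0,-0.956,0,0,0,0,0,-0.956,0,-1,0,0,0,0,0,-1,0,0,0,0,0,-1,0,0,0,0,0,-1,0,0,0,0,0,-1,0,0,0,0]
}}

```text
t: 16.25
tool_pos: [0.4998, -0.2414, 0.1424]
tool_rot: [[-0.996, 0.09, -0.0], [0.09, 0.996, 0.003], [0.0, 0.003, -1.0]]
contact_force: [-0.2, -0.5, -0.1]
gripper_width: 0.599
```

Request:
{"name": "send_rows", "arguments": {
  "series": [0.11,-0.97,0,0,0,0,0.11,-0.97,0,0,0,0,0.11,-0.97,0,0,0,0,0.11,-0.97,0,0,0,0,0.11,-0.97,0,0,0,0,0.11,-0.97,0,0,0,0,0.11,-0.97,0,0,0,0,0,0,0,0,0,0]
}}

```text
t: 17.05
tool_pos: [0.4717, -0.3785, 0.143]
tool_rot: [[-0.996, 0.094, 0.0], [0.094, 0.996, -0.001], [-0.0, -0.001, -1.0]]
contact_force: [1.1, 0.8, -0.3]
gripper_width: 0.601
```

```bash
cat > bl.py <<'E'
from h import *
def blade(im,m,z,roi=None):
    h=cv2.cvtColor(im,cv2.COLOR_RGB2HSV)
    return h
if __name__=='__main__':
    im,m=snap('wrist','w8'); st()
    h=cv2.cvtColor(im,cv2.COLOR_RGB2HSV)
    pr=proj(m,[[.4733,-.375,.037],[.40,-.369,.037],[.53,-.38,.037],[.4733,-.35,.01],[.413,-.34,.032]]); print(pr.round())
    for p in pr:
        x,y=p.astype(int)
        if 0<=x<640 and 0<=y<480: print(p.round(),h[y,x])
E
python3 bl.py
```

```text
t 17.1 W [ -59.6 -622.3  143. ] j [-45.   14.7   6.5  81.8   0.  -39.7] F_W [-0.1  0.4 -0.6] w 0.6
turn [ 1.0000e-04 -1.1000e-03  3.1038e+00]
[[325. 251.]
 [324. 131.]
 [325. 329.]
 [360. 235.]
 [374. 149.]]
[325. 251.] [ 22 134 133]
[324. 131.] [ 23 136 131]
[325. 329.] [ 23 138 133]
[360. 235.] [ 16 125 126]
[374. 149.] [ 20  86 166]
```

```bash
cat > bl2.py <<'E'
from h import *
im,m=load('w8')
h=cv2.cvtColor(im,cv2.COLOR_RGB2HSV); k=cv2.inRange(h,(21,110,90),(27,190,200))
k=cv2.morphologyEx(k,cv2.MORPH_OPEN,np.ones((5,5)))
N,l,s,c=cv2.connectedComponentsWithStats(k); i=l[251,325]; print(s[i],c[i])
L,Rr=[],[]
for y in range(s[i,1]+6,min(s[i,1]+s[i,3],330)-8,8):
    x=np.where(l[y]==i)[0]; L.append((x.min(),y)); Rr.append((x.max()+1,y))
A=1e3*onz(m,L,.037);B=1e3*onz(m,Rr,.037)
for n,p in(('L',A),('R',B)):
    q=np.polyfit(p[:,0],p[:,1],1); r=p[:,1]-np.polyval(q,p[:,0]); print(n,'slope',q[0],'y@473',np.polyval(q,473),'rms',r.std())
t=np.where((l==i).sum(1)>15)[0].min(); xs=np.where(l[t+1]==i)[0].mean(); print('plain end',1e3*onz(m,[(xs,t)],.037))
col=int(xs+2); 
print([(y,len(np.where(l[y]==i)[0])) for y in range(300,430,6)])
E
python3 bl2.py
```

```text
[  302    78    49   300 12623] [326.80440466 215.52277589]
L slope -0.0825215354962855 y@473 -386.9729108754595 rms 0.17864751237456633
R slope -0.08351859897312575 y@473 -359.44336135490374 rms 0.1904995227764514
plain end [[ 372.29822198 -365.2253299    37.        ]]
[(300, 41), (306, 41), (312, 41), (318, 40), (324, 40), (330, 40), (336, 40), (342, 40), (348, 39), (354, 20), (360, 20), (366, 20), (372, 21), (378, 0), (384, 0), (390, 0), (396, 0), (402, 0), (408, 0), (414, 0), (420, 0), (426, 0)]
```

Request:
{"name": "send_rows", "arguments": {
  "series": [0.02,0.27,0.95,0,0,-0.09,0,0,0.95,0,0,0,0,0,0.95,0,0,0,0,0,0.95,0,0,0,0,0,0.95,0,0,0,0,0,0.4,0,0,0,0,0,0.1,0,0,0]
}}

```text
t: 17.8
tool_pos: [0.4718, -0.3692, 0.037]
tool_rot: [[-0.997, 0.079, -0.002], [0.079, 0.997, 0.002], [0.002, 0.002, -1.0]]
contact_force: [-1.1, -0.1, -0.6]
gripper_width: 0.601
```

Request:
{"name": "send_rows", "arguments": {
  "series": [0,0,0,0,0,0,0,0,0,0,0,0,0,0,0,0,0,0,0,0,0,0,0,0,0,0,0,0,0,0,0,0,0,0,0,0,0,0,0,0,0,0],
  "jaw": -1
}}

```text
t: 18.5
tool_pos: [0.4733, -0.3711, 0.0398]
tool_rot: [[-0.997, 0.08, 0.002], [0.08, 0.997, -0.002], [-0.002, -0.002, -1.0]]
contact_force: [-0.7, 0.8, 6.1]
gripper_width: 0.311
```

Request:
{"name": "send_rows", "arguments": {
  "series": [0,0,-0.4,0,0,0,0,0,-0.7,0,0,0,0,0,-1,0,0,0,0,0,-1,0,0,-0.1,0,0,-0.9,0,0,-0.1,0,0.5,0,0,0,0,0,0.8,0,0,0,0,0,1,0,0,0,0,0,1,0,0,0,0,0,1,0,0,0,0]
}}

```text
t: 19.5
tool_pos: [0.4764, -0.2818, 0.1168]
tool_rot: [[-0.998, 0.056, -0.002], [0.056, 0.998, 0.002], [0.002, 0.002, -1.0]]
contact_force: [0.4, 0.2, -1.1]
gripper_width: 0.307
```

```bash
cat > bl3.py <<'E'
# blade seen from the wrist: centre line and ends, mm, in tool frame
from h import *
import sys
im,m=snap('wrist',sys.argv[1]); s=status.sense(); R=np.array(s['tool_rot']); p=np.array(s['tool_pos']); zt=p[2]-.003+.0025
h=cv2.cvtColor(im,cv2.COLOR_RGB2HSV); k=cv2.inRange(h,(20,100,80),(28,200,220)); k=cv2.morphologyEx(k,cv2.MORPH_OPEN,np.ones((5,5)))
pp=proj(m,[p+R@[.035,0,.0005]])[0].astype(int); N,l,S,c=cv2.connectedComponentsWithStats(k); i=l[pp[1],pp[0]]; print(pp,h[pp[1],pp[0]],S[i])
rows=[y for y in range(S[i,1]+5,pp[1]+15,5)]
X=[np.where(l[y]==i)[0] for y in rows]
for n,v in(('L',[x.min() for x in X]),('R',[x.max()+1 for x in X])):
    q=1e3*(onz(m,list(zip(v,rows)),zt)-p)@R; g=np.polyfit(q[:,0],q[:,1],1); print(n,'slope',g[0].round(4),'y0',np.polyval(g,0).round(2),'rms',(q[:,1]-np.polyval(g,q[:,0])).std().round(2))
t=S[i,1]; xs=np.where(l[t+2]==i)[0].mean(); print('plain end tool x',(1e3*(onz(m,[(xs,t)],zt)-p)@R).round(1))
b=S[i,1]+S[i,3]; print('lowest',b)
E
python3 bl3.py w9; python3 -c "
from h import *
st([32,-270,120],np.pi)"
```

```text
[328 258] [ 22 130 135] [  273    44    93   398 31383]
L slope 0.0014 y0 -16.31 rms 0.1
R slope -0.0001 y0 10.75 rms 0.09
plain end tool x [[100.9  -2.9   0.7]]
lowest 442
t 19.55 W [ -60.4 -523.6  117. ] j [-37.4   7.8  -4.4  78.1   0.2 -34.3] F_W [-1.7  3.5 -2. ] w 0.307
shift mm [-92.9 253.4  -1.8]
turn [ 0.0056 -0.0026  0.002 ]
```

Request:
{"name": "send_rows", "arguments": {
  "series": [-0.4,0.7,0,0,0,0,-0.4,1,0,0,0,0,-0.4,1,0,0,0,0,-0.4,1,0,0,0,0,-0.4,1,0,0,0,0,-0.4,1,0,0,0,0,-0.4,1,0,0,0,0,-0.4,1,0,0,0,0,-0.4,1,0,0,0,0,-0.4,1,0,0,0,0]
}}

```text
t: 20.55
tool_pos: [0.5686, -0.0935, 0.118]
tool_rot: [[-0.998, 0.056, 0.0], [0.056, 0.998, 0.0], [-0.0, 0.0, -1.0]]
contact_force: [-0.4, 0.1, -1.6]
gripper_width: 0.305
```

Request:
{"name": "send_rows", "arguments": {
  "series": [-0.1,1,-0.1,0,0,0,-0.1,1,0,0,0,0,-0.1,1,0,0,0,0,-0.1,1,0,0,0,0,-0.1,1,0,0,0,0,0,1,0,0,0,0,0,0.8,0,0,0,0,0,0.7,0,0,0,0,0,0.5,0,0,0,0,0,0,0,0,0,0]
}}

```text
t: 21.55
tool_pos: [0.587, 0.0651, 0.1203]
tool_rot: [[-0.999, 0.055, -0.0], [0.055, 0.999, 0.0], [0.0, 0.0, -1.0]]
contact_force: [0.4, 0.2, -1.0]
gripper_width: 0.307
```

```bash
python3 bl3.py w10
python3 - <<'E'
from h import *
st([32,-60,118],np.pi)
im,m=load('w10'); h=cv2.cvtColor(im,cv2.COLOR_RGB2HSV)
Q={'pin top':[.12,-.06,.092],'b1':[.08,-.09,.082],'b2':[.08,-.03,.082],'b3':[.15,-.09,.082],'b4':[.15,-.03,.082]}
for k,v in Q.items(): print(k,proj(m,fromW([v]))[0].round(1))
E
```

```text
[316 258] [ 23 136 126] [  272    44    95   398 31497]
L slope -0.0029 y0 -12.1 rms 0.22
R slope -0.0028 y0 14.98 rms 0.11
plain end tool x [[100.9   1.1   0.5]]
lowest 442
t 21.6 W [  31.  -175.4  120.3] j [-0.2 13.1  2.  78.9 -0.   2.9] F_W [ 0.   0.2 -1.6] w 0.307
shift mm [ -1.  115.4   2.2]
turn [-0.0006 -0.     -0.0003]
pin top [539.  461.4]
b1 [484.4 385.1]
b2 [601.4 384.7]
b3 [467.  486.2]
b4 [571.7 485.7]
```

Run:
```python
from h import *
im,m=load('w10'); h=cv2.cvtColor(im,cv2.COLOR_RGB2HSV)
for y in (392,400,410,420,430,440,450,460,470):
    print(y,[ (x,*map(int,h[y,x])) for x in range(440,636,6)])
```

```text
392 [(440, 54, 55, 23), (446, 165, 41, 25), (452, 75, 24, 21), (458, 150, 45, 17), (464, 0, 81, 19), (470, 30, 36, 21), (476, 160, 29, 26), (482, 132, 46, 28), (488, 120, 11, 24), (494, 150, 26, 20), (500, 167, 88, 26), (506, 10, 77, 30), (512, 11, 183, 102), (518, 10, 183, 103), (524, 10, 186, 100), (530, 10, 187, 101), (536, 10, 174, 104), (542, 9, 174, 104), (548, 10, 178, 103), (554, 10, 177, 104), (560, 9, 180, 102), (566, 11, 193, 99), (572, 16, 70, 80), (578, 19, 70, 80), (584, 17, 61, 83), (590, 10, 178, 103), (596, 21, 100, 168), (602, 21, 97, 169), (608, 21, 95, 167), (614, 21, 95, 169), (620, 21, 96, 168), (626, 21, 98, 166), (632, 77, 19, 119)]
400 [(440, 60, 14, 37), (446, 45, 29, 35), (452, 35, 67, 23), (458, 150, 85, 12), (464, 120, 33, 23), (470, 50, 36, 21), (476, 0, 10, 25), (482, 45, 118, 13), (488, 25, 85, 18), (494, 0, 67, 19), (500, 20, 36, 21), (506, 175, 61, 25), (512, 124, 78, 23), (518, 9, 172, 55), (524, 11, 196, 100), (530, 9, 170, 105), (536, 11, 195, 102), (542, 11, 179, 104), (548, 11, 180, 105), (554, 10, 189, 101), (560, 11, 201, 99), (566, 9, 159, 96
[... 4081 characters left out ...]
16, 112), (626, 77, 20, 112), (632, 75, 18, 111)]
470 [(440, 79, 19, 107), (446, 81, 23, 110), (452, 77, 21, 111), (458, 105, 24, 21), (464, 84, 51, 25), (470, 73, 162, 11), (476, 150, 40, 19), (482, 90, 32, 16), (488, 120, 32, 16), (494, 80, 33, 23), (500, 45, 39, 26), (506, 170, 73, 21), (512, 83, 44, 23), (518, 0, 0, 13), (524, 45, 57, 18), (530, 23, 57, 18), (536, 135, 128, 8), (542, 100, 33, 23), (548, 75, 118, 13), (554, 40, 28, 27), (560, 72, 53, 24), (566, 15, 41, 25), (572, 150, 128, 14), (578, 170, 35, 22), (584, 120, 20, 25), (590, 23, 39, 26), (596, 165, 30, 17), (602, 66, 85, 15), (608, 120, 33, 23), (614, 83, 20, 101), (620, 80, 20, 116), (626, 86, 19, 110), (632, 81, 23, 113)]
```

Run:
```python
from h import *
for f in ('w0','w7'):
    im,m=load(f)
    for n,v in {'A top(80,-90)':[.08,-.09,.082],'A bot':[.08,-.09,.012],'B top(150,-90)':[.15,-.09,.082],'B bot':[.15,-.09,.012]}.items(): print(f,n,proj(m,fromW([v]))[0].round(1))
im,m=load('w0')
for x in (475,490,550,565): print(x,im[0:50:1,x].astype(int).sum(1).tolist())
for y in (4,8,12): print(y,im[y,450:475].astype(int)[:,[0,2]].tolist(), im[y,575:605].astype(int)[:,0].tolist())
im,m=load('w7')
print('w7'); 
for x in (620,630): print(x,im[40:110,x].astype(int).sum(1).tolist())
for y in (20,50,70): print(y,im[y,590:640].astype(int)[:,2].tolist())
# compact view: holder in the scene and side cameras at start, 8x, with W prediction marks kept out
```

```text
w0 A top(80,-90) [490.7  14.7]
w0 A bot [455.5  35.3]
w0 B top(150,-90) [592.1  21.4]
w0 B bot [536.4  40.5]
w7 A top(80,-90) [821.  75.]
w7 A bot [603.8  88.9]
w7 B top(150,-90) [1113.9   76.6]
w7 B bot [775.2  89. ]
475 [72, 54, 58, 65, 61, 86, 74, 63, 57, 62, 92, 75, 75, 83, 82, 86, 87, 67, 71, 93, 78, 84, 81, 91, 76, 60, 62, 76, 69, 68, 69, 44, 54, 53, 51, 78, 37, 70, 50, 293, 382, 395, 395, 396, 392, 393, 389, 391, 391, 397]
490 [73, 82, 73, 88, 68, 57, 74, 60, 98, 72, 88, 76, 53, 74, 79, 87, 94, 98, 69, 61, 47, 51, 59, 75, 49, 65, 66, 67, 47, 43, 83, 37, 47, 43, 60, 42, 72, 40, 50, 82, 289, 379, 387, 387, 385, 390, 389, 389, 385, 384]
550 [162, 167, 166, 161, 171, 176, 170, 166, 175, 165, 151, 151, 168, 163, 151, 172, 174, 168, 176, 163, 157, 141, 96, 35, 58, 84, 71, 87, 49, 40, 50, 64, 42, 60, 60, 29, 52, 48, 293, 381, 379, 379, 376, 381, 381, 376, 379, 384, 378, 379]
565 [166, 154, 164, 150, 168, 166, 164, 172, 166, 168, 161, 159, 168, 165, 166, 173, 164, 176, 154, 163, 164, 172, 145, 100, 54, 54, 70, 48, 40, 53, 80, 44, 50, 215, 294, 291, 280, 283, 283, 292, 282, 279, 282, 2
[... 1720 characters left out ...]
1, 408, 407, 400, 405, 401, 403, 404, 404, 400, 403, 394, 403, 400, 401]
20 [97, 102, 99, 100, 99, 102, 98, 101, 100, 98, 102, 101, 98, 99, 103, 101, 98, 100, 101, 101, 98, 100, 97, 99, 101, 99, 98, 100, 102, 97, 65, 15, 11, 6, 5, 7, 14, 18, 16, 10, 23, 11, 12, 17, 4, 12, 15, 10, 5, 7]
50 [101, 101, 98, 100, 98, 98, 100, 99, 99, 101, 100, 100, 100, 100, 99, 102, 100, 100, 100, 102, 99, 98, 103, 80, 37, 14, 5, 3, 8, 4, 13, 13, 15, 14, 5, 11, 16, 18, 13, 10, 11, 16, 11, 6, 2, 6, 13, 13, 4, 9]
70 [98, 100, 100, 101, 100, 102, 102, 100, 100, 99, 99, 98, 100, 100, 100, 99, 99, 101, 96, 60, 13, 6, 19, 12, 19, 10, 16, 8, 9, 15, 6, 9, 10, 16, 5, 16, 10, 8, 4, 7, 12, 16, 16, 12, 19, 6, 18, 9, 21, 10]
```

```bash
sed -i 's/.5657,.241,-.055/.5653,.238,-.055/' h.py; python3 -c "
from h import *
st([32.5,-60,112],np.pi)"
```

```text
t 21.6 W [  31.2 -172.4  120.3] j [-0.2 13.1  2.  78.9 -0.   2.9] F_W [ 0.   0.2 -1.6] w 0.307
shift mm [ -1.2 112.4   8.2]
turn [-0.0006 -0.     -0.0003]
```

Request:
{"name": "send_rows", "arguments": {
  "series": [-0.06,0.4,0.05,0,0,0,0,0.8,0.05,0,0,0,0,0.9,0.05,0,0,0,0,0.9,0.05,0,0,0,0,0.9,0.05,0,0,0,0,0.8,0.05,0,0,0,0,0.6,0.05,0,0,0,0,0.32,0.05,0,0,0,0,0,0,0,0,0,0,0,0,0,0,0]
}}

```text
t: 22.6
tool_pos: [0.5945, 0.1756, 0.1122]
tool_rot: [[-0.998, 0.056, -0.0], [0.056, 0.998, -0.001], [0.0, -0.001, -1.0]]
contact_force: [0.9, 0.1, -2.2]
gripper_width: 0.308
```

Run:
```python
from h import *
st([32.5,-60,112],np.pi)
out=[]
for n,f in (('scene','s3'),('side','d3')):
    im,m=snap(n,f); p=proj(m,fromW([[.11,-.06,.08]]))[0].astype(int); o=(p[0]-33,p[1]-35); print(f,'crop origin',o)
    out.append(cv2.resize(im[o[1]:o[1]+70,o[0]:o[0]+66],None,fx=6,fy=6,interpolation=2))
    for k,v in {'pin':[.12,-.06,.082],'A':[.08,-.09,.082],'B':[.15,-.09,.082],'C':[.15,-.03,.082]}.items(): print(k,((proj(m,fromW([v]))[0]-o)*6).round())
s=status.sense();
cv2.imwrite('pics/c4.png',np.hstack(out)[:,:,::-1])
```

```text
t 22.6 W [ 32.6 -60.7 112.2] j [10.3 17.6  6.5 78.9 -0.  13.5] F_W [ 0.9  0.1 -2.2] w 0.308
shift mm [0.1 0.7 0.2]
turn [-0.0007 -0.0002 -0.0014]
s3 crop origin (np.int64(393), np.int64(194))
pin [225. 216.]
A [104. 210.]
B [249. 276.]
C [326. 213.]
d3 crop origin (np.int64(299), np.int64(148))
pin [219. 205.]
A [170. 263.]
B [297. 227.]
C [248. 154.]
```

View pics/c4.png

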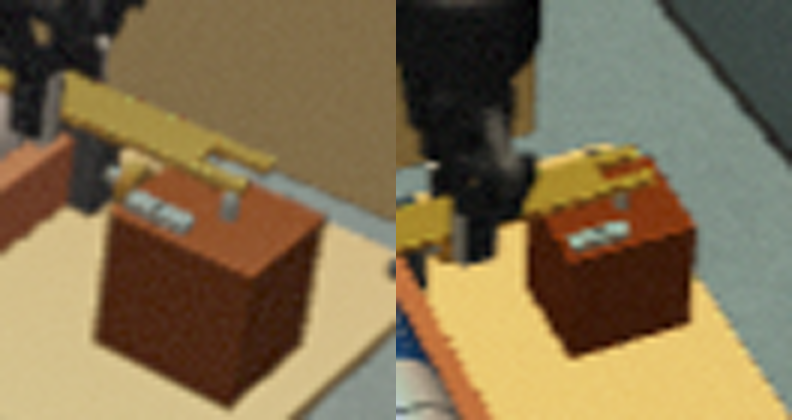

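The view shows the fork above the holder. The predicted block corners agree within about 1 camera px: scene A (110,207), B (250,278), C (326,216). The fork tips are at crop (247,186) and (275,160) in the scene view. I'll check the blade against the tool pose numerically.

Run:
```python
from h import *
for f,o,x0,obs in(('s3',(393,194),0,[(247,187),(276,161),(65,110)]),('d3',(299,148),396,[(657,176),(640,155)])):
    im,m=load(f); px=[((x-x0)/6+o[0],y/6+o[1]) for x,y in obs]
    print(f,(1e3*toW(onz(m,px,.1094))).round(1).tolist())
# block corners observed on the same footing
for f,o,x0,obs in(('s3',(393,194),0,[(110,207),(250,277),(326,216)]),('d3',(299,148),396,[(566,263),(696,230)])):
    im,m=load(f); px=[((x-x0)/6+o[0],y/6+o[1]) for x,y in obs]; print(f,(1e3*toW(onz(m,px,.082))).round(1).tolist())
```

```text
s3 [[134.1, -72.4, 109.4], [132.9, -48.3, 109.4], [46.5, -74.1, 109.4]]
d3 [[135.2, -75.5, 109.4], [133.8, -57.9, 109.4]]
s3 [[80.8, -86.6, 82.0], [150.6, -90.1, 82.0], [151.4, -32.1, 82.0]]
d3 [[79.8, -90.2, 82.0], [150.6, -92.6, 82.0]]
```

Request:
{"name": "send_rows", "arguments": {
  "series": [0,0.02,0.2,0,0,0,0,0,0.2,0,0,0,0,0,0.2,0,0,0,0,0,0.15,0,0,0,0,0,0.1,0,0,0,0,0,0.05,0,0,0,0,0,0,0,0,0]
}}

```text
t: 23.4
tool_pos: [0.5944, 0.1764, 0.0941]
tool_rot: [[-0.998, 0.056, -0.0], [0.056, 0.998, -0.0], [0.0, -0.0, -1.0]]
contact_force: [0.2, 0.2, -1.8]
gripper_width: 0.307
```

Request:
{"name": "send_rows", "arguments": {
  "series": [0,0,0.06,0,0,0,0,0,0.06,0,0,0,0,0,0,0,0,0]
}}

```text
t: 23.7
tool_pos: [0.5944, 0.1764, 0.0918]
tool_rot: [[-0.998, 0.056, -0.0], [0.056, 0.998, -0.0], [0.0, -0.0, -1.0]]
contact_force: [0.6, 0.6, -1.6]
gripper_width: 0.31
```

```bash
python3 -c "
from h import *
st([32.5,-60,90],np.pi)"
```

```text
t 23.7 W [ 32.5 -59.9  91.8] j [10.3 18.2  4.8 76.7 -0.  13.5] F_W [ 0.5  0.7 -1.6] w 0.31
shift mm [-0.  -0.1  1.8]
turn [-0.0001 -0.0002 -0.0012]
```

The blade's underside is below the pin and rail tops and nothing has touched, so the notch is over the pin. I'll lower it to the bed.

Request:
{"name": "send_rows", "arguments": {
  "series": [0,0,0.04,0,0,0,0,0,0.04,0,0,0,0,0,0,0,0,0]
}}

```text
t: 24.0
tool_pos: [0.5944, 0.1763, 0.0901]
tool_rot: [[-0.998, 0.056, -0.0], [0.056, 0.998, -0.0], [0.0, -0.0, -1.0]]
contact_force: [0.3, -0.1, -1.8]
gripper_width: 0.307
```

Request:
{"name": "send_rows", "arguments": {
  "series": [0,0,0.04,0,0,0,0,0,0.03,0,0,0,0,0,0,0,0,0]
}}

```text
t: 24.3
tool_pos: [0.5946, 0.1764, 0.0898]
tool_rot: [[-0.998, 0.056, 0.001], [0.056, 0.998, 0.0], [-0.001, 0.0, -1.0]]
contact_force: [-2.2, -1.3, 3.0]
gripper_width: 0.308
```

It touched the bed at TCP z .0898, as predicted. Now I'll draw the notch up to the pin.

Request:
{"name": "send_rows", "arguments": {
  "series": [-0.06,0,0,0,0,0,-0.06,0,0,0,0,0,-0.06,0,0,0,0,0,-0.06,0,0,0,0,0,-0.05,0,0,0,0,0]
}}

```text
t: 24.8
tool_pos: [0.5997, 0.1764, 0.0898]
tool_rot: [[-0.998, 0.056, -0.001], [0.056, 0.998, 0.001], [0.001, 0.001, -1.0]]
contact_force: [-5.0, 0.1, 5.8]
gripper_width: 0.307
```

Request:
{"name": "send_rows", "arguments": {
  "series": [-0.05,0,0,0,0,0,-0.05,0,0,0,0,0,-0.05,0,0,0,0,0]
}}

```text
t: 25.1
tool_pos: [0.6027, 0.1763, 0.0898]
tool_rot: [[-0.998, 0.056, -0.001], [0.056, 0.998, 0.001], [0.001, 0.001, -1.0]]
contact_force: [-5.1, 0.0, 5.7]
gripper_width: 0.307
```

```bash
python3 -c "
from h import *
st([40,-60,90],np.pi)"
```

```text
t 25.1 W [ 40.8 -59.6  89.8] j [10.2 19.4  6.2 76.8  0.1 13.4] F_W [-5.1 -0.2  5.7] w 0.307
shift mm [ 0.8 -0.4 -0.2]
turn [ 0.0007 -0.0009 -0.0008]
```

Request:
{"name": "send_rows", "arguments": {
  "series": [-0.05,0,0,0,0,0,-0.05,0,0,0,0,0]
}}

```text
t: 25.3
tool_pos: [0.604, 0.1762, 0.0897]
tool_rot: [[-0.998, 0.056, -0.003], [0.056, 0.998, 0.001], [0.003, 0.001, -1.0]]
contact_force: [-7.5, 0.5, 7.5]
gripper_width: 0.309
```

Request:
{"name": "send_rows", "arguments": {
  "series": [-0.05,0,0,0,0,0,-0.05,0,0,0,0,0]
}}

```text
t: 25.5
tool_pos: [0.6042, 0.1762, 0.0897]
tool_rot: [[-0.998, 0.055, -0.006], [0.055, 0.998, 0.001], [0.006, 0.001, -1.0]]
contact_force: [-11.9, 0.4, 9.5]
gripper_width: 0.307
```

Position has stopped while the force climbs from 7 to 12 N, so the notch bottom is on the pin. Releasing with a small opening.

Request:
{"name": "send_rows", "arguments": {
  "series": [0,0,0,0,0,0,0,0,0,0,0,0,0,0,0,0,0,0,0,0,0,0,0,0],
  "jaw": -0.1
}}

```text
t: 25.9
tool_pos: [0.6077, 0.1756, 0.0888]
tool_rot: [[-0.998, 0.056, 0.001], [0.056, 0.998, 0.0], [-0.001, 0.0, -1.0]]
contact_force: [-0.6, 0.2, -0.3]
gripper_width: 0.446
```

```bash
python3 -c "
from h import *
st([40,-60,90],np.pi)"; python3 bl3.py w12
```

```text
t 25.9 W [ 45.8 -60.   88.8] j [10.  20.   6.8 76.8 -0.  13.3] F_W [-0.6  0.1 -0.3] w 0.446
shift mm [ 5.8 -0.  -1.2]
turn [ 0.0001  0.0006 -0.0013]
[318 257] [ 22 139 132] [  280   237    82   205 14512]
L slope -0.0103 y0 -12.51 rms 0.14
R slope 0.0126 y0 14.15 rms 0.08
plain end tool x [[ 42.5 -10.5   0.5]]
lowest 442
```

Request:
{"name": "send_rows", "arguments": {
  "series": [0,0,-0.2,0,0,0,0,0,-0.4,0,0,0,0,0,-0.6,0,0,0,0,0,-0.6,0,0,0,0,-0.6,0,0,0,0,0,-1,0,0,0,0,0,-1,0,0,0,0,0,-1,0,0,0,0,0,-1,0,0,0,0,0,-1,0,0,0,0]
}}

```text
t: 26.95
tool_pos: [0.6008, 0.0622, 0.1252]
tool_rot: [[-0.998, 0.057, 0.0], [0.057, 0.998, -0.0], [-0.0, -0.0, -1.0]]
contact_force: [0.3, 0.6, 0.2]
gripper_width: 0.45
```

Request:
{"name": "send_rows", "arguments": {
  "series": [0,-1,0,0,0,0,0,-1,0,0,0,0,0,-1,-0.5,0,0,0,0,-1,-0.5,0,0,0,0,-1,-0.5,0,0,0,0,-0.6,-0.5,0,0,0,0,0,0,0,0,0,0,0,0,0,0,0]
}}

```text
t: 27.75
tool_pos: [0.5949, -0.048, 0.1652]
tool_rot: [[-0.998, 0.057, 0.001], [0.057, 0.998, 0.0], [-0.001, 0.001, -1.0]]
contact_force: [-0.2, 0.2, 0.2]
gripper_width: 0.449
```

Run:
```python
from h import *
st()
for n,f in (('scene','s4'),('side','d4')):
    im,m=snap(n,f); h=cv2.cvtColor(im,cv2.COLOR_RGB2HSV)
    P={'blade mid':[.04,-.06,.087],'fork prong-':[.13,-.07,.087],'fork prong+':[.13,-.05,.087],'x=90':[.09,-.06,.087],'x=10':[.01,-.06,.087],'plain -50':[-.05,-.06,.087],'beyond plain -66':[-.066,-.06,.082],'bed +144':[.146,-.06,.082],'notch 127':[.128,-.06,.084],'can band':[-.045,-.12,.080]}
    for k,v in P.items():
        p=proj(m,fromW([v]))[0]; x,y=p.round().astype(int); print(f,k,(x,y),h[y,x])
    k=cv2.inRange(h,(20,105,70),(27,200,220)); a=proj(m,fromW([[-.08,-.06,.087]]))[0]; b=proj(m,fromW([[.16,-.06,.087]]))[0]
    for oy in (-.009,0,.009):
        L=[];
        for x in np.arange(-.075,.16,.001):
            q=proj(m,fromW([[x,-.06+oy,.087]]))[0].round().astype(int); L.append(bool(k[q[1],q[0]]))
        xs=np.arange(-75,160)[np.array(L)[:235]]; print('brass along y',oy,xs.min() if len(xs) else None,xs.max() if len(xs) else None,len(xs))
    # cross profile at x=40 and 100
    for X in (.03,.06,.1):
        ys=[y for y in np.arange(-.09,-.03,.0005) if k[tuple(proj(m,fromW([[X,y,.087]]))[0].round().astype(int)[::-1])]]; print('x',X,'y from/to',min(ys) if ys else None,max(ys) if ys else None)
```

```text
t 27.75 W [  45.2 -283.9  165.2] j [-11.1  13.3   7.3  84.    0.   -7.8] F_W [-0.2  0.2  0.2] w 0.449
turn [ 1.0000e-03 -8.0000e-04  3.1399e+00]
s4 blade mid (np.int64(404), np.int64(216)) [ 23 147 167]
s4 fork prong- (np.int64(432), np.int64(232)) [ 25 137 173]
s4 fork prong+ (np.int64(436), np.int64(228)) [ 22 147 165]
s4 x=90 (np.int64(421), np.int64(224)) [ 23 147 168]
s4 x=10 (np.int64(395), np.int64(212)) [ 23 145 167]
s4 plain -50 (np.int64(376), np.int64(204)) [ 23 152 166]
s4 beyond plain -66 (np.int64(372), np.int64(204)) [ 23 135 162]
s4 bed +144 (np.int64(440), np.int64(234)) [ 12 184 148]
s4 notch 127 (np.int64(433), np.int64(231)) [ 19 156 160]
s4 can band (np.int64(364), np.int64(216)) [70  9 82]
brass along y -0.009 -63 139 203
brass along y 0 -63 114 178
brass along y 0.009 -60 142 195
x 0.03 y from/to -0.07499999999999998 -0.043999999999999956
x 0.06 y from/to -0.07299999999999998 -0.042499999999999954
x 0.1 y from/to -0.07299999999999998 -0.043499999999999955
d4 blade mid (np.int64(311), np.int64(188)) [ 23 185 175]
d4 fork prong- (np.int64(340), np.int64(182)) [18 48 69]
d4 fork prong+ (np.int64(337), np.int64(178)) [20 55 97]
d4 x=90 (np.int64(327), np.int64(183)) [ 23 189 174]
d4 x=10 (np.int64(302), np.int64(190)) [ 22 188 178]
d4 plain -50 (np.int64(283), np.int64(195)) [ 23 182 179]
d4 beyond plain -66 (np.int64(278), np.int64(198)) [ 29  30 196]
d4 bed +144 (np.int64(343), np.int64(180)) [ 8 30 34]
d4 notch 127 (np.int64(338), np.int64(181)) [50 16 49]
d4 can band (np.int64(292), np.int64(210)) [108  38 222]
brass along y -0.009 -58 105 164
brass along y 0 -58 113 172
brass along y 0.009 -75 117 178
x 0.03 y from/to -0.07399999999999998 -0.041499999999999954
x 0.06 y from/to -0.07199999999999998 -0.043999999999999956
x 0.1 y from/to -0.07399999999999998 -0.04549999999999996
```

Run:
```python
from h import *
im,m=snap('wrist','w13'); h=cv2.cvtColor(im,cv2.COLOR_RGB2HSV)
print(proj(m,fromW([[-.035,-.170,.047],[-.035,-.158,.082],[0,-.158,.047]])).round(1))
for z in (.047,):
  for X in (-.045,-.035,-.025):
    pr=[]
    for y in np.arange(-.20,-.150,.001):
        q=proj(m,fromW([[X,y,z]]))[0].round().astype(int)
        if 0<=q[0]<640 and 0<=q[1]<480: pr.append((round(1e3*y),int(h[q[1],q[0],1])))
    print(X,pr)
```

```text
[[507.3 118. ]
 [562.9 118.7]
 [517.6 176.5]]
-0.045 [(-200, 95), (-199, 95), (-198, 96), (-197, 94), (-196, 94), (-195, 96), (-194, 97), (-193, 94), (-192, 96), (-191, 91), (-190, 96), (-189, 98), (-188, 94), (-187, 94), (-186, 93), (-185, 95), (-184, 94), (-183, 97), (-182, 95), (-181, 96), (-180, 94), (-179, 89), (-178, 55), (-177, 50), (-176, 35), (-175, 38), (-174, 39), (-173, 50), (-172, 38), (-171, 35), (-170, 48), (-169, 42), (-168, 43), (-167, 36), (-166, 44), (-165, 39), (-164, 38), (-163, 37), (-162, 43), (-161, 51), (-160, 36), (-159, 45), (-158, 38), (-157, 42), (-156, 54), (-155, 48), (-154, 40), (-153, 44), (-152, 54), (-151, 12), (-150, 12)]
-0.035 [(-200, 94), (-199, 98), (-198, 95), (-197, 95), (-196, 92), (-195, 92), (-194, 95), (-193, 96), (-192, 95), (-191, 94), (-190, 96), (-189, 96), (-188, 94), (-187, 96), (-186, 95), (-185, 95), (-184, 93), (-183, 95), (-182, 97), (-181, 92), (-180, 86), (-179, 43), (-178, 47), (-177, 41), (-176, 35), (-175, 43), (-174, 38), (-173, 49), (-172, 44), (-171, 44), (-170, 44), (-169, 54), (-168, 43), (-167, 43), (-166, 43), (-165, 48), (-164, 41), (-163, 38), (-162, 36), (-161, 44), (-160, 30), (-159, 46), (-158, 45), (-157, 39), (-156, 49), (-155, 33), (-154, 35), (-153, 32), (-152, 39), (-151, 36), (-150, 17)]
-0.025 [(-200, 98), (-199, 93), (-198, 95), (-197, 99), (-196, 95), (-195, 91), (-194, 99), (-193, 94), (-192, 93), (-191, 94), (-190, 92), (-189, 94), (-188, 92), (-187, 94), (-186, 94), (-185, 93), (-184, 95), (-183, 90), (-182, 93), (-181, 97), (-180, 95), (-179, 78), (-178, 46), (-177, 39), (-176, 45), (-175, 52), (-174, 39), (-173, 47), (-172, 41), (-171, 36), (-170, 43), (-169, 32), (-168, 49), (-167, 49), (-166, 45), (-165, 50), (-164, 52), (-163, 51), (-162, 40), (-161, 40), (-160, 45), (-159, 47), (-158, 41), (-157, 49), (-156, 47), (-155, 48), (-154, 40), (-153, 48), (-152, 46), (-151, 36), (-150, 34)]
```

```bash
python3 -c "
from h import *
print(workorder.sign_off(), status.sense()['t'])"
```

```text
the job is handed in; nothing more can be done
the job is handed in; nothing more can be done
```

The job is done and handed in at about 28 s of simulated time.

**Canister:** I rolled it against the fence with both open fingers, then pushed it along the fence past the clamp. Drag was about 12–14 N. At the stop (face near W y -17 mm) the position stopped changing while the force rose to 22 N, the highest reading on the canister. A wrist image after release put its rear end within about 2 mm of that home position. The part-present pin itself was not read.

**Blade:** I gripped it at its middle, brought it in level below the electrode, and lowered it to the bed. It touched down at the predicted height with no contact on the way, so the notch went over the pin. I then drew it in until it met the pin, where the force rose from 5 to 12 N with no further travel. After release, the scene camera shows it lying level from about W x -61 to 140 mm, centred near y -58 mm. The notch bottom is at about 114 mm, against 116 mm expected, and the plain end is on the canister.

**Checks that disagreed:**
- My first W y origin was about 3 mm off. I corrected it from the holder's edges before placing the blade.
- At pin contact the tool stood about 1–2 mm further along W x than expected, which is within calibration error. I trusted the contact.
- The side view of the fork end was unclear: its samples there did not read as brass. The fork reading therefore rests on the scene camera.
- I had used all 12 image views by then, so the final checks were numeric only.

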